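Scrape the shell flakes into the catch tray and hang the scraper on the rail

TASK

Holding the saddle-shaped scraper by its grip, push all five shed shell flakes off the raised plate so that they end in the catch tray at its end; do not touch the flakes with the gripper. Then hang the scraper to dry astride the rail, one leg on each side of the bar, on a free stretch where it touches neither the headband nor the posts, set it down without dropping it, and let go. Leave the headband, the bottles and the jar where they are.

Things in the scene. Friction and masses are not known exactly. Their poses are not given: they have to be found in the camera images.
- station: Fixed cleaning station on the table, 290 mm along x, 140 mm along y: a raised steel-topped plate from x = -140 to +50 mm, then a lower open catch tray from x = +50 to +150 mm. Origin: on the table, mid width, 50 mm before the plate's tray end. x points from plate to tray, z up.
- plate_mid (a point): Middle of the plate's flat top, 45 mm above the table, axes as the station's. The flat is 190 mm along x, both ends open, and 130 mm along y between side lips 5 mm thick and 12 mm high.
- tray_in (a point): Centre of the catch tray's inner floor, 6 mm above the table, axes as the station's. Inside 95 mm (x) by 130 mm (y); its three walls reach 31 mm above the table, 14 mm lower than the plate.
- scraper: Loose scraper, about 0.3 kg, standing on two blades: a steel strip 90 mm wide (y), 4 mm thick, bent to an upside-down U. Legs' inner faces at x = +/-20 mm. Each leg ends in a rubber blade 90 mm long, 20 mm high, from x = +/-20 to +/-28 mm, lower edge at z = 0. Outer top of the bend at z = 89 mm. Origin: midway between the blades' lower edges, z up. Half a turn about z makes no difference.
- scraper_grip (a point): Centre of the scraper's square grey grip that stands on the middle of the bend, 26 x 26 mm, sides along the scraper's x and y; 112 mm above the scraper's origin; the grip's top is at 132 mm.
- scraper_saddle (a point): Point on the scraper at the inner top of its bend, 85 mm above the scraper's origin, where the bar will bear (bend of 20 mm inner radius); axes as the scraper's.
- rail: Fixed drying rail: a straight steel bar 16 mm thick along its y, axis 150 mm above the table (top at 158 mm), on two upright posts 20 mm thick at y = +/-155 mm, each with a round foot 70 mm wide. Origin: on the table under the bar's middle.
- rail_mid (a point): Middle of the bar, on its axis, 150 mm above the table; axes as the rail's (y along the bar, z up).
- headband: Loose black headband frame of a head loupe, 0.12 kg, hanging on the bar: a U-shaped strip 24 mm wide along the bar (pads at the leg ends 34 mm), 6 mm thick, reaching 71 mm to either side of the bar and 96 mm down from the bar's top. Origin: inner top of the strip, on top of the bar; y along the bar. Leave it in place.
- pump_bottle: Loose green bottle, 44 mm across, 150 mm tall; origin under its centre. Leave it alone.
- amber_bottle: Loose small amber bottle, 36 mm across, 85 mm tall; origin under its centre. Leave it alone.
- pill_jar: Loose white jar, 48 mm across, 75 mm tall; origin under its centre. Leave it alone.
- flake1: Loose dark brown flat flake of shed shell, about 24 x 18 mm and 6 mm thick, 12 g, lying on the station's plate; origin: centre of its underside.
- flake2: Loose dark brown flat flake of shed shell, about 20 x 20 mm and 6 mm thick, 12 g, lying on the station's plate; origin: centre of its underside.
- flake3: Loose dark brown flat flake of shed shell, about 22 x 16 mm and 6 mm thick, 12 g, lying on the station's plate; origin: centre of its underside.
- flake4: Loose dark brown flat flake of shed shell, about 18 x 22 mm and 6 mm thick, 12 g, lying on the station's plate; origin: centre of its underside.
- flake5: Loose dark brown flat flake of shed shell, about 22 x 20 mm and 6 mm thick, 12 g, lying on the station's plate; origin: centre of its underside.

How it is judged (in metres and radians):
On the way, in this order (a step that is already met when the one before it is completed fails the run):
1. all five flakes lie in the catch tray (x of flake1 in the frame of station between 0.05 and 0.15 m and y of flake1 in the frame of station between -0.07 and 0.07 m and z of each of flake1, flake2, flake3, flake4, flake5 in the frame of station below 0.034 m and x of flake2 in the frame of station between 0.05 and 0.15 m and y of flake2 in the frame of station between -0.07 and 0.07 m and x of flake3 in the frame of station between 0.05 and 0.15 m and y of flake3 in the frame of station between -0.07 and 0.07 m and x of flake4 in the frame of station between 0.05 and 0.15 m and y of flake4 in the frame of station between -0.07 and 0.07 m and x of flake5 in the frame of station between 0.05 and 0.15 m and y of flake5 in the frame of station between -0.07 and 0.07 m), for 0.2 s.
2. the scraper hangs astride the rail's bar (x of scraper_saddle in the frame of rail_mid between -0.022 and 0.022 m and y of scraper_saddle in the frame of rail_mid between -0.102 and 0.102 m and z of scraper_saddle in the frame of rail_mid between 0 and 0.024 m and angle between scraper's own z axis and vertical below 0.4 rad and contact force between scraper and rail above 0.8 N), for 0.2 s.
At the end, for the whole second after the job is handed in: All five flakes lie in the catch tray. The scraper bears on the bar astride: inner top of its bend within 22 mm of the axis across, 0 to 24 mm above it and within 102 mm of the bar's middle along it, tilted under 0.4 rad; released, at rest, not touching the headband (all of step 1 and all of step 2 and contact force between scraper and headband below 0.05 N and contact force between the fingers and scraper below 0.05 N and linear speed of scraper below 0.05 m/s and angular speed of scraper below 0.5 rad/s).
It fails at once if the gripper or arm touches a flake (contact force between any of the fingers, the arm and flake1 above 0.3 N or contact force between any of the fingers, the arm and flake2 above 0.3 N or contact force between any of the fingers, the arm and flake3 above 0.3 N or contact force between any of the fingers, the arm and flake4 above 0.3 N or contact force between any of the fingers, the arm and flake5 above 0.3 N).
It fails at once if the scraper is dropped (faster than 0.7 m/s while not held) (contact force between the fingers and scraper below 0.05 N and linear speed of scraper above 0.7 m/s).
It fails at once if the headband is displaced by more than 25 mm (distance of headband from where it was at the start of the episode above 0.025 m).
It fails at once if a bottle or the jar is displaced by more than 25 mm or tipped (distance of any of pump_bottle, amber_bottle, pill_jar from where it was at the start of the episode above 0.025 m or angle between any of pump_bottle, amber_bottle, pill_jar's own z axis and vertical above 0.4 rad).
It also fails if it takes over 58 s, if anything falls off the work surface, if the arm or the gripper's body presses on something with over 40 N, if the wrist force passes 120 N, or if a joint passes its speed limit or range.

ROBOT

A 6-joint arm with a two-finger parallel gripper is mounted at the origin on the work surface. World frame = base frame: x ahead of the robot, y to its left, z up, the work surface at z = 0. Lengths are in mm, angles in rad, forces in N, time in s.
With the tool pointing down it reaches from about 350 to 775 mm from the base axis. Payload 7.3 kg.
Tool frame: the origin (TCP) lies midway between the tips of the shut fingers; the grasp point (between the pads) lies 19 mm behind it; z points along the fingers, y is the line along which they close (so a half turn about z gives the same grasp; the last joint's range is limited). The gripper opens to 92 mm and grips with 3 to 60 N. Pads are 19 mm wide; open, the fingers measure 130 mm over their backs; the gripper's body (75 mm by 190 mm) begins 47 mm behind the grasp point.
Start: joints at [1.187, 0.342, 1.524, -0, 1.275, -0.146], TCP at [123.655, 510.249, 226.741] pointing down, gripper open.
Joint ranges: [-2.53, 2.53], [-0.77, 2.02], [0.04, 2.7], [-1, 4.14], [0.28, 2.66], [-3.11, 3.11]. Speed limits (rad/s): [2.57, 2.57, 3.14, 3.14, 3.14, 3.14].

INTERFACE

Orientations are given as [roll, pitch, yaw] about the fixed x, y, z axes, in that order (R = Rz(yaw) Ry(pitch) Rx(roll)).
In Python, from plant import bot gives the robot as it stands.
- The arm moves only by the tool servo_tool, never from a script. Its argument "deltas" is a list of rows, each a list of 2 entries, a list of its own where there are three numbers: the shift along the tool's x, y, z in m, then the turn, a rotation vector about the tool's x, y, z in degrees. A call has 1 to 20 rows; each row shifts and turns the commanded pose from where the row before left it, along the tool's axes as they then stand; what a row does not reach is not made up. A row lasts 1/8 s, in which the tool goes at most 62.5 mm and 10.7 degrees, less where a joint would pass 70% of its speed; a pose out of reach is approached as far as the arm can. A call with a gripper value outside its range is refused whole. "fingers" is the opening, from 0 (shut) to 1 (fully open), set as the call begins (left out, the last holds). The fingers move at their own pace and stop on an object; the grip force is fixed at half the most. Time passes only in rows, so rows that do not move let the fingers close. It gives the time, the measured TCP pose, the force, the opening and the grip force at its end, in the units of the state.
- bot.get_obs(): the state, without advancing time (a new reading comes with each control period).
- bot.capture(name): name is "side" or "top" or "wrist"; returns the picture (480x640x3 uint8, red, green, blue); there is no depth.
- bot.camera_model(name): a dict with "mtx" (3x3 intrinsics, pixels), "xyz" and "rotation" of the camera in the world. Camera axes: x right, y down, z forward; pixel columns grow to the right and rows downward; lengths in mm; the calibration is good to about 2 mm. A picture is of the moment at which its call begins: read the wrist's pose just before it. camera_model takes no time and is no camera call; for the wrist camera it gives the pose at the moment of the call.
- bot.close_job(): hands the job in; it is judged then, once.
The state is a dict: "time": time; "joint_positions": joint angles; "dq": joint speeds; "tau": joint torques, N m; "tool_pos": TCP position; "tcp_rot": TCP orientation; "contact_force": force on the tool from outside, world axes, zero at the start; "moment": the same for the moment, N m; "grip_width": finger opening in mm; "finger_force": force on a finger pad.
Only numpy, scipy, OpenCV 4.12 (cv2) and the standard library are available. Lean on these libraries where they do the work, as an engineer would, in place of code of your own. Each camera call takes 0.05 s, during which the arm holds its last target. There are 200 camera calls.

## Working session

There is one attempt and no reset: what is moved stays moved. The work goes in short steps, Python scripts to look and compute and a tool call to move; the robot and the scene stay as the last step left them, time stands still between calls to the robot, and variables do not carry over. Pictures are saved under pics/ and viewed, at most 10 in all, crops included, and the job is handed in when it is done.

Besides the shell and the picture viewer there is one more tool, called by a JSON object that holds its "name" and its "arguments", one argument or row to a line. servo_tool: Moves the arm, as the interface text tells. Its arguments: {"type":"object","properties":{"deltas":{"type":"array"},"fingers":{"type":"number"}},"required":["deltas"]}

```bash
mkdir -p pics; ls; python3 - <<'E'
from plant import bot
import cv2
for n in("top","side"):
    im=bot.capture(n); cv2.imwrite(f"pics/{n}0.png",im[:,:,::-1])
    print(n,bot.camera_model(n))
print(bot.get_obs())
E
```

```text
pics
top {'mtx': array([[532.95055529,   0.        , 325.57430292],
       [  0.        , 532.95055529, 236.75503396],
       [  0.        ,   0.        ,   1.        ]]), 'xyz': array([ 466.43475916,  -19.72985912, 1149.81759211]), 'rotation': array([-3.06450126, -0.01668135, -1.55264741])}
side {'mtx': array([[476.42826169,   0.        , 322.31003648],
       [  0.        , 476.42826169, 242.99490631],
       [  0.        ,   0.        ,   1.        ]]), 'xyz': array([335.83074134, 643.1839912 , 707.72163753]), 'rotation': array([-2.26704497, -0.02071958, -2.81049085])}
{'time': 0.1, 'joint_positions': array([ 1.18698277e+00,  3.42637332e-01,  1.52493841e+00, -1.95356308e-05,
        1.27542737e+00, -1.46010278e-01]), 'dq': array([-3.73973181e-04, -1.05230734e-03, -2.46909728e-03,  3.00259809e-06,
       -1.72363794e-03, -1.30310606e-03]), 'tau': array([ 2.80667809e-03, -4.32009101e+01, -2.44696784e+01,  7.20883347e-02,
        5.25208097e-02, -6.68437065e-05]), 'tool_pos': array([123.51863957, 509.87090933, 226.11672632]), 'tcp_rot': array([-3.14019449e+00, -1.86727404e-04,  2.90379494e+00]), 'contact_force': array([ 0.46557515, -0.61555831,  0.45385982]), 'moment': array([ 0.04286139, -0.01100974,  0.00437004]), 'finger_force': 0.0, 'grip_width': 91.61149727374794}
```

View pics/top0.png

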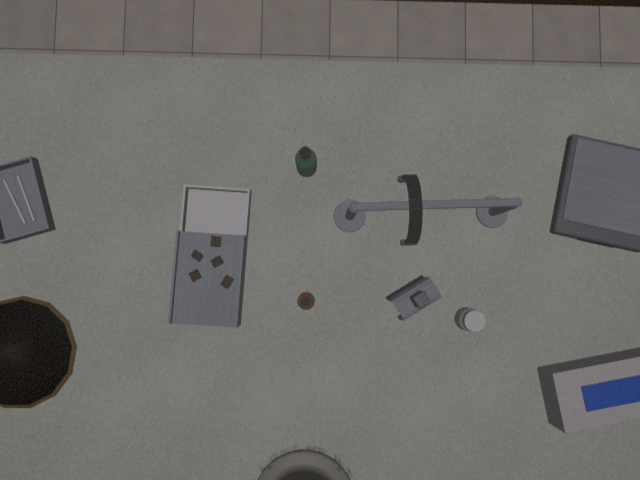

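View pics/side0.png

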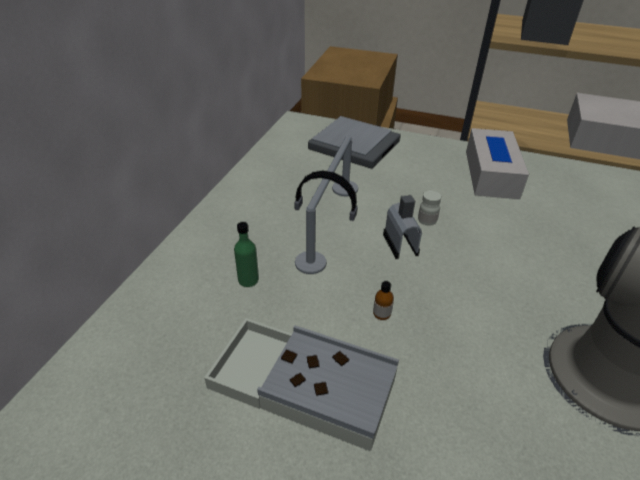

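The top view shows the station (plate 172–245, 232–325; tray above it, i.e. world +x) with five flakes around (195–227, 241–282). The scraper is at (414,297), the rail runs (350,207)–(518,202) with the headband at x≈412. The jar is at (472,320), the amber bottle at (306,301) and the pump bottle at (306,160). I'll zoom in for precise pixels.

```bash
cat > h.py <<'E'
import numpy as np, cv2
from scipy.spatial.transform import Rotation as R
from plant import bot
def ray(cm,uv):
    d=np.linalg.inv(cm['mtx'])@np.array([uv[0],uv[1],1.]); return R.from_euler('xyz',cm['rotation']).apply(d)
def onz(n,uv,z,cm=None):
    cm=cm or bot.camera_model(n); d=ray(cm,uv); c=np.array(cm['xyz']); return c+d*(z-c[2])/d[2]
def proj(n,p,cm=None):
    cm=cm or bot.camera_model(n); q=R.from_euler('xyz',cm['rotation']).inv().apply(np.array(p)-cm['xyz']); q=cm['mtx']@q; return q[:2]/q[2]
def tri(a,b):
    (n,u),(m,v)=a,b; c1,c2=bot.camera_model(n),bot.camera_model(m); d1,d2=ray(c1,u),ray(c2,v)
    A=np.stack([d1,-d2],1); s=np.linalg.lstsq(A,c2['xyz']-c1['xyz'],rcond=None)[0]
    p,q=c1['xyz']+s[0]*d1,c2['xyz']+s[1]*d2; return (p+q)/2,np.linalg.norm(p-q)
E
python3 - <<'E'
from h import *
im=cv2.imread('pics/top0.png'); s=cv2.imread('pics/side0.png')
g=cv2.convertScaleAbs
a=cv2.resize(im[180:335,160:260],None,fx=3.6,fy=3.6,interpolation=cv2.INTER_CUBIC)
b=cv2.resize(im[165:345,335:535],None,fx=2.1,fy=3.1,interpolation=cv2.INTER_CUBIC)
b=cv2.resize(im[165:345,335:535],None,fx=2.15,fy=2.15,interpolation=cv2.INTER_CUBIC)
o=np.zeros((580,795,3),np.uint8); o[:a.shape[0],:a.shape[1]]=a; o[:b.shape[0],362:362+b.shape[1]]=b
o=g(o,alpha=1.6); cv2.imwrite('pics/c1.png',o)
c=cv2.resize(s[120:300,280:450],None,fx=3.3,fy=3.3,interpolation=cv2.INTER_CUBIC); cv2.imwrite('pics/c2.png',g(c,alpha=1.6))
hsv=cv2.cvtColor(im,cv2.COLOR_BGR2HSV)
m=(cv2.cvtColor(im,cv2.COLOR_BGR2GRAY)<60).astype(np.uint8)[:, :]
m2=np.zeros_like(m); m2[236:320,178:242]=m[236:320,178:242]
n,l,st,ce=cv2.connectedComponentsWithStats(m2)
for i in range(1,n): print(st[i],ce[i],onz('top',ce[i],51))
E
```

```text
[211 236  10  11  52] [215.07692308 240.65384615] [539.1646437  190.93652607  51.        ]
[218 245   2   2   3] [218.66666667 245.66666667] [528.9673731  183.22014662  51.        ]
[192 251  11  10  63] [196.88888889 255.46031746] [507.96914391 227.13127845  51.        ]
[211 256  12  11  66] [216.6969697  261.01515152] [497.32650806 186.19283727  51.        ]
[189 270  12  11  77] [194.75324675 274.84415584] [468.1895945  230.03196022  51.        ]
[222 276  11  12  74] [226.74324324 281.67567568] [455.42854164 164.25272549  51.        ]
[241 288   1   1   1] [241. 288.] [443.05487488 134.73383527  51.        ]
[241 290   1   1   1] [241. 290.] [438.980589  134.6101859  51.       ]
[241 292   1   1   1] [241. 292.] [434.90864027 134.48660745  51.        ]
[241 295   1   1   1] [241. 295.] [428.80509492 134.30137264  51.        ]
[241 298   1   1   1] [241. 298.] [422.70679685 134.11629708  51.        ]
[240 301   1   1   1] [240. 301.] [416.5782017  135.96966445  51.        ]
[240 304   1   1   1] [240. 304.] [410.49058197 135.78403711  51.        ]
[240 307   1   1   1] [240. 307.] [404.40818892 135.59856915  51.        ]
[240 311   1   1   1] [240. 311.] [396.30645029 135.3515261   51.        ]
[239 314   1   1   1] [239. 314.] [390.20157303 137.20082393  51.        ]
[238 316   2   2   2] [238.5 316.5] [385.12995638 138.0627649   51.        ]
```

View pics/c1.png

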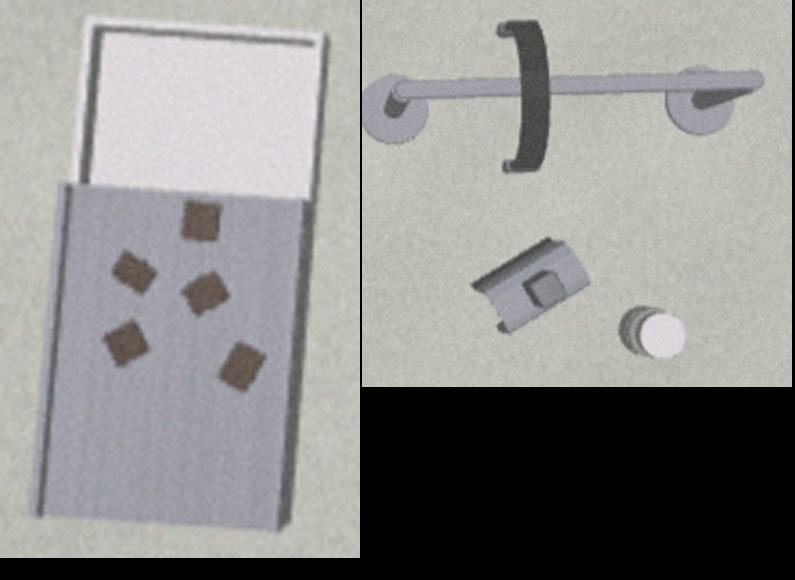

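View pics/c2.png

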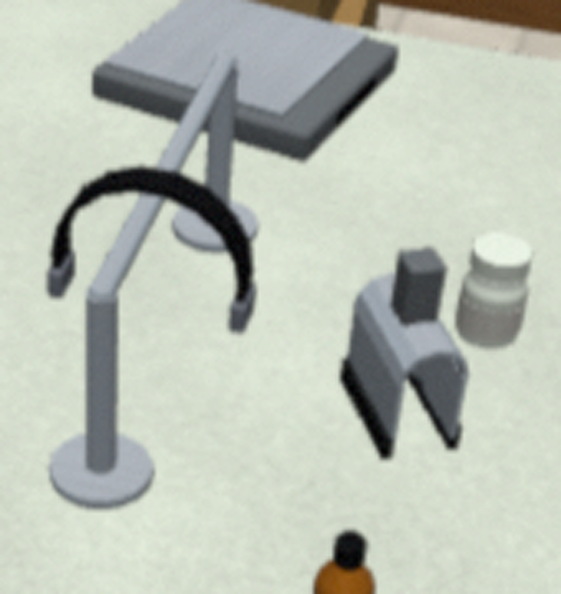

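The crops show clean plate corners at about (60,184), (302,200), (34,515), (280,528) in c1. The bar runs (398,91)–(762,79), the headband strip is at 521–550, and the scraper's bend edges and grip top are visible in both views.

```bash
python3 - <<'E'
from h import *
A=lambda u,v:(160+u/3.6-.36,180+v/3.6-.36)
B=lambda u,v:(335+(u-362)/2.15-.27,165+v/2.15-.27)
C=lambda u,v:(280+u/3.3-.35,120+v/3.3-.35)
np.set_printoptions(precision=1,suppress=True)
P=[onz('top',A(*p),57) for p in [(60,184),(302,200),(34,515),(280,528)]]; print(np.array(P))
fm=(P[0]+P[1])/2; nm=(P[2]+P[3])/2; print('len',np.linalg.norm(fm-nm),'wid',np.linalg.norm(P[0]-P[1]),np.linalg.norm(P[2]-P[3]))
d=(P[0]+P[1]-P[2]-P[3]);w=(P[0]-P[1]+P[2]-P[3]); print('yaw',np.degrees(np.arctan2(d[1],d[0])),np.degrees(np.arctan2(-w[0],w[1])),'ctr',(fm+nm)/2)
T=[onz('top',A(*p),31) for p in [(86,17),(327,35)]];print('tray far',np.array(T),np.degrees(np.arctan2(-(T[0]-T[1])[0],(T[0]-T[1])[1])))
yaw=np.arctan2(-w[0],w[1])
yaw=(yaw+np.arctan2(d[1],d[0]))/2
c=(fm+nm)/2; Rz=np.array([[np.cos(yaw),np.sin(yaw)],[-np.sin(yaw),np.cos(yaw)]])
for p in [(202,221),(134,272),(206,293),(126,343),(242,366)]:
    q=onz('top',A(*p),51); print('flake',q[:2],'plate_mid frame',Rz@(q-c)[:2])
print('bar', onz('top',B(398,91),150),onz('top',B(762,79),150))
print('bar side',onz('side',C(101,285),150),onz('side',C(228,60),150))
print('headband on bar',onz('top',B(521,86),164),onz('top',B(550,85),164))
q=[onz('top',B(*p),85) for p in [(473,287),(550,240),(510,332),(588,284)]]
for a,b in((0,1),(2,3)):
    v=q[a]-q[b]; print('scr y dir',np.degrees(np.arctan2(v[1],v[0])),np.linalg.norm(v))
print('grip top corners',[onz('top',B(*p),132) for p in[(540,270),(567,286),(552,307),(525,290)]])
print('side grip top',onz('side',C(421,259),132), [onz('side',C(*p),132) for p in[(398,255),(432,248),(445,262),(410,270)]])
print('blade side', [onz('side',C(*p),0) for p in[(341,377),(386,457)]],[onz('side',C(*p),0) for p in[(454,447)]])
E
```

```text
[[557.6 269.6  57. ]
 [551.1 132.   57. ]
 [370.8 276.8  57. ]
 [365.9 138.8  57. ]]
len 186.1522154519724 wid 137.80794395098695 138.0899995377007
yaw -2.1450264148792275 -2.3653364700063473 ctr [461.3 204.3  57. ]
tray far [[658.3 265.2  31. ]
 [650.6 123.9  31. ]] -3.120805424529128
flake [538.4 189.5] plate_mid frame [ 77.6 -11.7]
flake [508.5 227.2] plate_mid frame [46.2 24.7]
flake [497.3 185.9] plate_mid frame [ 36.7 -17. ]
flake [468.  230.3] plate_mid frame [ 5.7 26.2]
flake [456.2 164. ] plate_mid frame [ -3.6 -40.4]
bar [601.3 -83.  150. ] [ 618.5 -405.3  150. ]
bar side [602.3 -92.9 150. ] [ 612.8 -400.2  150. ]
headband on bar [ 605.9 -189.   164. ] [ 607.3 -214.3  164. ]
scr y dir 122.07644538938997 84.1610513798406
scr y dir 122.1275139295101 85.27105177949342
grip top corners [array([ 446.4, -212.4,  132. ]), array([ 432.7, -236.5,  132. ]), array([ 414. , -223.2,  132. ]), array([ 428.5, -199.2,  132. ])]
side grip top [ 426.9 -216.9  132. ] [array([ 441.8, -216.1,  132. ]), array([ 422.6, -232. ,  132. ]), array([ 411.6, -219. ,  132. ]), array([ 431.1, -202. ,  132. ])]
blade side [array([ 472.8, -244.7,    0. ]), array([ 423.8, -170.5,    0. ])] [array([ 382. , -196.9,    0. ])]
```

{"name": "servo_tool", "arguments": {
  "deltas": [
    [[0, 0, 0], [0, 0, 9.55]],
    [[0, 0, 0], [0, 0, 9.55]],
    [[0, 0, 0], [0, 0, 9.55]],
    [[0, 0, 0], [0, 0, 9.55]],
    [[0, 0, 0], [0, 0, 9.55]],
    [[0, 0, 0], [0, 0, 9.55]],
    [[0, 0, 0], [0, 0, 9.55]],
    [[0, 0, 0], [0, 0, 9.55]],
    [[-0.05, 0.05, 0], [0, 0, 0]],
    [[-0.05, 0.05, 0], [0, 0, 0]],
    [[-0.05, 0.05, 0], [0, 0, 0]],
    [[-0.05, 0.05, 0], [0, 0, 0]],
    [[-0.05, 0.05, 0], [0, 0, 0]],
    [[-0.05, 0.05, 0], [0, 0, 0]],
    [[0, 0, 0], [0, 0, 0]]
  ],
  "fingers": 1
}}

```text
time: 1.98
tool_pos: [391.2, 242.0, 226.4]
tcp_rot: [3.142, 0.001, 1.564]
contact_force: [0.0, 0.2, -0.4]
grip_width: 91.8
finger_force: 0.0
```

{"name": "servo_tool", "arguments": {
  "deltas": [
    [[-0.051, 0.005, 0], [0, 0, 0]],
    [[-0.051, 0.004, 0], [0, 0, 0]],
    [[-0.051, 0.004, 0], [0, 0, 0]],
    [[-0.051, 0.004, 0], [0, 0, 0]],
    [[-0.051, 0.004, 0], [0, 0, 0]],
    [[-0.051, 0.004, 0], [0, 0, 0]],
    [[-0.051, 0.004, 0], [0, 0, 0]],
    [[-0.051, 0.004, 0], [0, 0, 0]],
    [[-0.051, 0.004, 0], [0, 0, 0]],
    [[0, 0, 0], [0, 0, -8.1]],
    [[0, 0, 0], [0, 0, -8.1]],
    [[0, 0, 0], [0, 0, -8.1]],
    [[0, 0, 0], [0, 0, -8.1]],
    [[0, 0, 0], [0, 0, 0]]
  ]
}}

```text
time: 3.72
tool_pos: [425.7, -212.8, 226.5]
tcp_rot: [3.142, -0.001, 2.136]
contact_force: [-0.7, 0.3, 0.2]
grip_width: 91.8
finger_force: 0.0
```

```bash
python3 - <<'E'
from h import *
o=bot.get_obs(); cm=bot.camera_model('wrist'); im=bot.capture('wrist')
cv2.imwrite('pics/w1.png',cv2.convertScaleAbs(im[:,:,::-1],alpha=1.5))
print(o['tool_pos'],o['tcp_rot'],cm)
import pickle; pickle.dump(cm,open('w1.pkl','wb'))
E
```

```text
[ 425.69987983 -212.79472536  226.45001996] [ 3.14151023e+00 -9.54692107e-04  2.13583324e+00] {'mtx': array([[359.74493048,   0.        , 323.23020488],
       [  0.        , 359.74493048, 240.15134889],
       [  0.        ,   0.        ,   1.        ]]), 'xyz': array([ 382.88100182, -144.05771303,  384.57182829]), 'rotation': array([2.84332490e+00, 6.67166144e-04, 5.64816543e-01])}
```

View pics/w1.png

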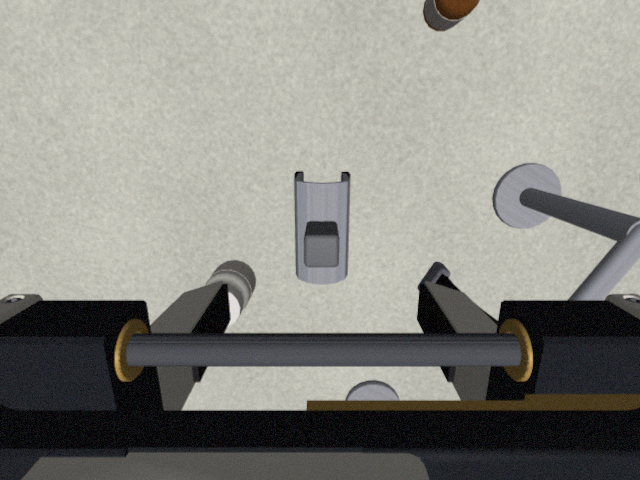

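The grip's top face is centred at about (322,250) and its sides are square to the image, so the yaw is right.

```bash
python3 - <<'E'
from h import *
import pickle; cm=pickle.load(open('w1.pkl','rb'))
o=bot.get_obs(); t=o['tool_pos']; M=R.from_euler('xyz',o['tcp_rot'])
for uv in [(322,250.5),(305,234),(338,267)]:
    p=onz('wrist',uv,132,cm); print(p, M.inv().apply(p-t))
a,b=onz('wrist',(323,181),89,cm),onz('wrist',(322,282),89,cm); print('bend ends top',a,b,(a+b)/2,np.degrees(np.arctan2(*(a-b)[1::-1])))
E
```

```text
[ 427.82656025 -217.00363996  132.        ] [-4.60430516 -0.34099754 94.51945997]
[ 410.53444035 -212.89862852  132.        ] [  8.10008334 -12.76947173  94.52793383]
[ 444.98175646 -221.62939089  132.        ] [-17.67586373  11.69364447  94.51068578]
bend ends top [ 404.09249955 -178.25155109   89.        ] [ 451.31844667 -254.47503553   89.        ] [ 427.70547311 -216.36329331   89.        ] 121.7812015728177
```

{"name": "servo_tool", "arguments": {
  "deltas": [
    [[-0.0045, -0.0003, 0.03], [0, 0, 0]],
    [[0, 0, 0.03], [0, 0, 0]],
    [[0, 0, 0.03], [0, 0, 0]],
    [[0, 0, 0.02], [0, 0, 0]],
    [[0, 0, 0.0115], [0, 0, 0]],
    [[0, 0, 0.009], [0, 0, 0]],
    [[0, 0, 0], [0, 0, 0]],
    [[0, 0, 0], [0, 0, 0]]
  ]
}}

```text
time: 4.78
tool_pos: [428.1, -218.2, 96.8]
tcp_rot: [3.141, 0.001, 2.136]
contact_force: [-0.9, -0.8, -0.4]
grip_width: 91.6
finger_force: 0.0
```

{"name": "servo_tool", "arguments": {
  "deltas": [
    [[0, 0, 0], [0, 0, 0]],
    [[0, 0, 0], [0, 0, 0]],
    [[0, 0, 0], [0, 0, 0]],
    [[0, 0, 0], [0, 0, 0]],
    [[0, 0, 0], [0, 0, 0]],
    [[0, 0, 0], [0, 0, 0]],
    [[0, 0, 0], [0, 0, 0]],
    [[0, 0, 0], [0, 0, 0]]
  ],
  "fingers": 0
}}

```text
time: 5.78
tool_pos: [427.6, -218.0, 96.1]
tcp_rot: [-3.142, -0.0, 2.136]
contact_force: [-1.1, 0.0, -1.6]
grip_width: 25.9
finger_force: 30.0
```

{"name": "servo_tool", "arguments": {
  "deltas": [
    [[0, 0, -0.03], [0, 0, 0]],
    [[0, 0, -0.03], [0, 0, 0]],
    [[0, 0, -0.035], [0, 0, 0]],
    [[0, 0, -0.035], [0, 0, 0]],
    [[0, 0, 0], [0, 0, 8.7]],
    [[0, 0, 0], [0, 0, 8.7]],
    [[0, 0, 0], [0, 0, 8.7]],
    [[0, 0, 0], [0, 0, 8.7]],
    [[0.046, -0.005, 0], [0, 0, 0]],
    [[0.046, -0.005, 0], [0, 0, 0]],
    [[0.046, -0.005, 0], [0, 0, 0]],
    [[0.046, -0.005, 0], [0, 0, 0]],
    [[0.046, -0.005, 0], [0, 0, 0]],
    [[0.046, -0.005, 0], [0, 0, 0]],
    [[0.046, -0.005, 0], [0, 0, 0]],
    [[0.046, -0.005, 0], [0, 0, 0]],
    [[0.046, -0.005, 0], [0, 0, 0]],
    [[0, 0, 0], [0, 0, 0]],
    [[0, 0, 0], [0, 0, 0]]
  ]
}}

```text
time: 8.15
tool_pos: [399.8, 197.2, 225.7]
tcp_rot: [-3.14, 0.001, 1.529]
contact_force: [0.3, -1.2, -2.9]
grip_width: 25.9
finger_force: 30.0
```

{"name": "servo_tool", "arguments": {
  "deltas": [
    [[0.0025, 0, 0.03], [0, 0, 0]],
    [[0, 0, 0.03], [0, 0, 0]],
    [[0, 0, 0.01], [0, 0, 0]],
    [[0, 0, 0], [0, 0, 0]]
  ]
}}

```text
time: 8.65
tool_pos: [400.5, 199.3, 156.2]
tcp_rot: [-3.141, 0.0, 1.527]
contact_force: [0.5, 0.5, -3.5]
grip_width: 25.6
finger_force: 30.0
```

```bash
python3 - <<'E'
from h import *
o=bot.get_obs()
a=bot.capture('wrist');b=bot.capture('side')
b=cv2.resize(b[300:470,190:420],(400,296))
c=cv2.resize(a,(400,300))
v=np.vstack([c,b])
cv2.imwrite('pics/w2.png',cv2.convertScaleAbs(v[:,:,::-1],alpha=1.4))
print(o['tool_pos'],o['contact_force'])
E
```

```text
[400.45613165 199.29123723 156.19130404] [ 0.49971733  0.50454032 -3.51354268]
```

View pics/w2.png

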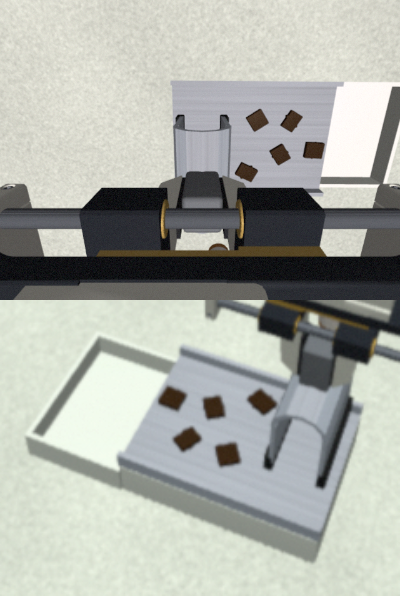

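The scraper is squared to the plate, over its rear, and both blades are clear behind all five flakes.

{"name": "servo_tool", "arguments": {
  "deltas": [
    [[0, 0, 0.006], [0, 0, 0]],
    [[0, 0, 0.004], [0, 0, 0]],
    [[0, 0, 0.002], [0, 0, 0]],
    [[0, 0, 0.001], [0, 0, 0]],
    [[0, 0, 0], [0, 0, 0]],
    [[0, 0, 0], [0, 0, 0]]
  ]
}}

```text
time: 9.5
tool_pos: [400.4, 200.1, 143.3]
tcp_rot: [3.141, -0.0, 1.529]
contact_force: [0.4, 0.2, -3.2]
grip_width: 25.9
finger_force: 30.0
```

{"name": "servo_tool", "arguments": {
  "deltas": [
    [[0, 0, 0.0007], [0, 0, 0]],
    [[0, 0.01, 0], [0, 0, 0]],
    [[0, 0.01, 0], [0, 0, 0]],
    [[0, 0.01, 0], [0, 0, 0]],
    [[0, 0.01, 0], [0, 0, 0]],
    [[0, 0.01, 0], [0, 0, 0]],
    [[0, 0.01, 0], [0, 0, 0]],
    [[0, 0.01, 0], [0, 0, 0]],
    [[0, 0.01, 0], [0, 0, 0]],
    [[0, 0.01, 0], [0, 0, 0]],
    [[0, 0.01, 0], [0, 0, 0]],
    [[0, 0.01, 0], [0, 0, 0]],
    [[0, 0.01, 0], [0, 0, 0]],
    [[0, 0.01, 0], [0, 0, 0]],
    [[0, 0.01, 0], [0, 0, 0]],
    [[0, 0, 0], [0, 0, 0]],
    [[0, 0, 0], [0, 0, 0]]
  ]
}}

```text
time: 11.62
tool_pos: [539.9, 194.1, 142.4]
tcp_rot: [-3.141, 0.0, 1.529]
contact_force: [-0.2, 0.4, -3.8]
grip_width: 25.6
finger_force: 30.0
```

```bash
python3 - <<'E'
from h import *
a=bot.capture('wrist');b=bot.capture('side')
b=cv2.resize(b[300:470,190:420],(400,296))
c=cv2.resize(a,(400,300))
v=np.vstack([c,b])
cv2.imwrite('pics/w3.png',cv2.convertScaleAbs(v[:,:,::-1],alpha=1.4))
E
```

```text
(no output)
```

View pics/w3.png

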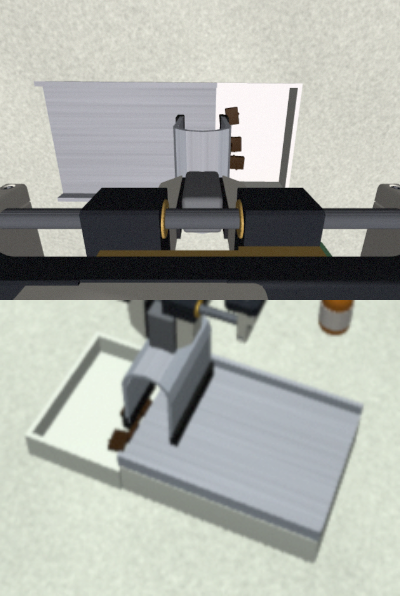

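All flakes were driven past the plate edge, and none are left on the plate. I'll push a bit further, lift, then check the tray.

{"name": "servo_tool", "arguments": {
  "deltas": [
    [[0, 0.008, 0], [0, 0, 0]],
    [[0, 0.008, 0], [0, 0, 0]],
    [[0, 0, 0], [0, 0, 0]],
    [[0, 0, -0.02], [0, 0, 0]],
    [[0, 0, -0.03], [0, 0, 0]],
    [[0, 0, -0.03], [0, 0, 0]],
    [[-0.04, -0.02, 0], [0, 0, 0]],
    [[-0.05, -0.02, 0], [0, 0, 0]],
    [[-0.05, -0.02, 0], [0, 0, 0]],
    [[-0.05, -0.02, 0], [0, 0, 0]],
    [[0, 0, 0], [0, 0, 0]]
  ]
}}

```text
time: 13.1
tool_pos: [466.9, 4.3, 222.8]
tcp_rot: [-3.141, 0.001, 1.524]
contact_force: [-1.0, 0.8, -3.1]
grip_width: 26.0
finger_force: 30.0
```

```bash
python3 - <<'E'
from h import *
a=bot.capture('top');b=bot.capture('side')
b=cv2.resize(b[310:450,190:420],(575,350),interpolation=cv2.INTER_CUBIC)
c=cv2.resize(a[175:255,165:270],(328,250),interpolation=cv2.INTER_CUBIC)
v=np.zeros((600,575,3),np.uint8); v[:250,:328]=c; v[250:]=b
cv2.imwrite('pics/w4.png',cv2.convertScaleAbs(v[:,:,::-1],alpha=1.4))
E
```

```text
(no output)
```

View pics/w4.png

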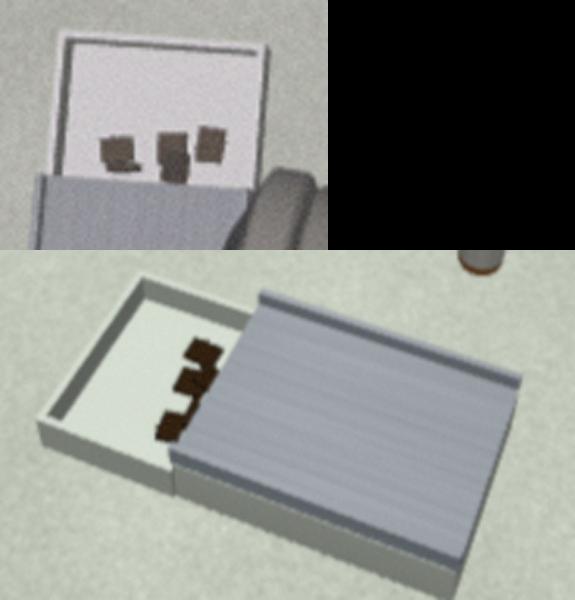

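All five flakes are in the tray, three flat and two leaning next to the plate end, and the plate is clear. Next is the rail.

{"name": "servo_tool", "arguments": {
  "deltas": [
    [[0, 0, -0.035], [0, 0, -2.7]],
    [[0, 0, -0.035], [0, 0, -2.7]],
    [[-0.039, 0.016, 0], [0, 0, 0]],
    [[-0.039, 0.016, 0], [0, 0, 0]],
    [[-0.039, 0.016, 0], [0, 0, 0]],
    [[-0.039, 0.016, 0], [0, 0, 0]],
    [[-0.039, 0.016, 0], [0, 0, 0]],
    [[-0.04, 0.016, 0], [0, 0, 0]],
    [[-0.04, 0.017, 0], [0, 0, 0]],
    [[-0.04, 0.017, 0], [0, 0, 0]],
    [[0, 0, 0], [0, 0, 0]],
    [[0, 0, 0], [0, 0, 0]],
    [[0, 0, 0], [0, 0, 0]]
  ]
}}

```text
time: 14.82
tool_pos: [614.7, -299.2, 292.9]
tcp_rot: [3.141, -0.0, 1.625]
contact_force: [0.2, -0.3, -3.5]
grip_width: 25.5
finger_force: 30.0
```

```bash
python3 - <<'E'
from h import *
cm=bot.camera_model('wrist');a=bot.capture('wrist');b=bot.capture('side')
import pickle; pickle.dump(cm,open('w5.pkl','wb'))
b=cv2.resize(b[90:280,270:450],(568,600),interpolation=cv2.INTER_CUBIC)[:600]
v=np.zeros((600,800,3),np.uint8); v[:,400:]=b[:,:400]; v[:300,:400]=cv2.resize(a,(400,300))
cv2.imwrite('pics/w5.png',cv2.convertScaleAbs(v[:,:,::-1],alpha=1.4)); print(bot.get_obs()['tool_pos'])
E
```

```text
[ 614.54918004 -299.60301267  293.233598  ]
```

View pics/w5.png

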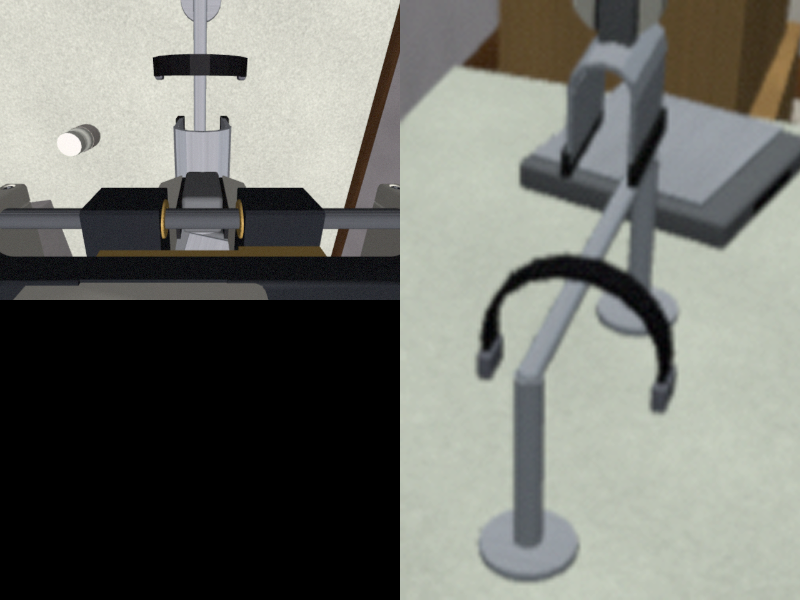

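The wrist view shows the bar between the legs, near columns 193–206 (half scale), running nearly vertical. The headband is clear, with its nearest edge at row 76. I'll measure the bar line.

```bash
python3 - <<'E'
from h import *
import pickle; cm=pickle.load(open('w5.pkl','rb'))
im=bot.capture('wrist'); o=bot.get_obs(); t=o['tool_pos']; M=R.from_euler('xyz',o['tcp_rot'])
np.set_printoptions(precision=1,suppress=True)
hs=im.astype(int); sig=hs[:,:,2]-hs[:,:,0]   # steel bluish vs table
for v in (70,85,100,180,200,215):
    x=np.where(sig[v,360:440]>4)[0]+360; g=im[v,370:430].mean(1).astype(int)
    e=np.abs(np.diff(g)); k=np.argsort(e)[-4:]; print(v,x.min() if len(x) else None,x.max() if len(x) else None,sorted(k+370))
    if len(x):
        p=onz('wrist',((x.min()+x.max())/2,v),150,cm); print('  bar',p,M.inv().apply(p-t))
print('headband near edge',onz('wrist',(400,152),164,cm))
E
```

```text
70 None None [np.int64(385), np.int64(401), np.int64(408), np.int64(418)]
85 None None [np.int64(370), np.int64(376), np.int64(400), np.int64(404)]
100 364 389 [np.int64(383), np.int64(391), np.int64(394), np.int64(395)]
  bar [ 650.6 -194.1  150. ] [103.8  41.5 143.2]
180 None None [np.int64(389), np.int64(415), np.int64(418), np.int64(421)]
200 363 366 [np.int64(387), np.int64(398), np.int64(403), np.int64(411)]
  bar [ 648.1 -273.4  150. ] [ 24.7  34.9 143.3]
215 360 368 [np.int64(381), np.int64(386), np.int64(406), np.int64(416)]
  bar [ 648.9 -286.4  150. ] [ 11.7  34.9 143.3]
headband near edge [ 670.6 -231.8  164. ]
```

```bash
python3 - <<'E'
from h import *
import pickle; cm=pickle.load(open('w5.pkl','rb'))
im=bot.capture('wrist'); o=bot.get_obs(); t=o['tool_pos']; M=R.from_euler('xyz',o['tcp_rot'])
np.set_printoptions(precision=1,suppress=True)
hs=im.astype(int); sig=hs[:,:,2]-hs[:,:,0]
print(sig[60,295:345])
for v in (45,60,75,140,160,180):
    r=sig[v-3:v+4,295:345].mean(0); x=np.where(r>(r.max()+r.min())/2)[0]+295
    p=onz('wrist',((x.min()+x.max())/2,v),150,cm); print(v,x.min(),x.max(),p,M.inv().apply(p-t))
print('headband near edge',onz('wrist',(320,122),164,cm))
E
```

```text
[ -8  -7  -8  -8  -8  -8 -10  -8 -10  -8  -9  -9  -9  -9  -4   4   8   9
   9   5   4   3   5   5   6   7   5   6   5   6   8   5   7   8   8   1
  -8  -7  -8  -8  -7  -7  -9  -9  -8  -9  -9  -9 -10 -10]
45 310 330 [ 604.6 -158.   150. ] [142.5  -2.5 143.1]
60 310 329 [ 604.7 -168.2  150. ] [132.3  -2.9 143.1]
75 310 330 [ 605.6 -178.6  150. ] [121.9  -2.5 143.1]
140 310 329 [ 607.6 -226.6  150. ] [ 73.8  -3.  143.1]
160 311 329 [ 608.9 -242.3  150. ] [ 58.   -2.7 143.1]
180 311 329 [ 609.7 -258.6  150. ] [ 41.7  -2.7 143.1]
headband near edge [ 607.5 -213.   164. ]
```

{"name": "servo_tool", "arguments": {
  "deltas": [
    [[-0.004, -0.0028, 0], [0, 0, 0]],
    [[0, 0, 0.025], [0, 0, 0]],
    [[0, 0, 0.03], [0, 0, 0]],
    [[0, 0, 0.03], [0, 0, 0]],
    [[0, 0, 0.02], [0, 0, 0]],
    [[0, 0, 0.01], [0, 0, 0]],
    [[0, 0, 0.002], [0, 0, 0]],
    [[0, 0, 0.002], [0, 0, 0]],
    [[0, 0, 0.002], [0, 0, 0]],
    [[0, 0, 0], [0, 0, 0]],
    [[0, 0, 0], [0, 0, 0]]
  ]
}}

```text
time: 16.4
tool_pos: [611.9, -305.0, 171.8]
tcp_rot: [3.141, 0.0, 1.623]
contact_force: [0.0, 0.6, -3.8]
grip_width: 26.0
finger_force: 30.0
```

{"name": "servo_tool", "arguments": {
  "deltas": [
    [[0, 0, 0.001], [0, 0, 0]],
    [[0, 0, 0.001], [0, 0, 0]],
    [[0, 0, 0.0005], [0, 0, 0]],
    [[0, 0, 0], [0, 0, 0]],
    [[0, 0, 0], [0, 0, 0]]
  ]
}}

```text
time: 17.02
tool_pos: [611.8, -305.0, 169.2]
tcp_rot: [3.141, 0.0, 1.623]
contact_force: [-1.0, 0.2, -1.0]
grip_width: 25.9
finger_force: 30.0
```

{"name": "servo_tool", "arguments": {
  "deltas": [
    [[0, 0, 0.0004], [0, 0, 0]],
    [[0, 0, 0.0003], [0, 0, 0]],
    [[0, 0, 0], [0, 0, 0]],
    [[0, 0, 0], [0, 0, 0]]
  ]
}}

```text
time: 17.52
tool_pos: [611.9, -305.0, 169.0]
tcp_rot: [3.141, 0.0, 1.623]
contact_force: [-2.8, 1.5, 4.7]
grip_width: 26.0
finger_force: 30.0
```

{"name": "servo_tool", "arguments": {
  "deltas": [
    [[0, 0, -0.0004], [0, 0, 0]],
    [[0, 0, 0], [0, 0, 0]],
    [[0, 0, 0], [0, 0, 0]],
    [[0, 0, 0], [0, 0, 0]],
    [[0, 0, 0], [0, 0, 0]],
    [[0, 0, 0], [0, 0, 0]],
    [[0, 0, 0], [0, 0, 0]],
    [[0, 0, 0], [0, 0, 0]]
  ],
  "fingers": 1
}}

```text
time: 18.52
tool_pos: [611.8, -305.0, 168.7]
tcp_rot: [3.142, -0.0, 1.623]
contact_force: [-0.3, 0.1, -0.2]
grip_width: 91.8
finger_force: 0.0
```

{"name": "servo_tool", "arguments": {
  "deltas": [
    [[0, 0, -0.01], [0, 0, 0]],
    [[0, 0, -0.03], [0, 0, 0]],
    [[0, 0, -0.04], [0, 0, 0]],
    [[0, 0, -0.04], [0, 0, 0]],
    [[0, 0, 0], [0, 0, 0]],
    [[0, 0, 0], [0, 0, 0]],
    [[0, 0, 0], [0, 0, 0]],
    [[0, 0, 0], [0, 0, 0]],
    [[0, 0, 0], [0, 0, 0]],
    [[0, 0, 0], [0, 0, 0]]
  ]
}}

```text
time: 19.77
tool_pos: [611.8, -305.0, 288.5]
tcp_rot: [-3.141, -0.0, 1.623]
contact_force: [0.0, 1.1, -1.1]
grip_width: 91.3
finger_force: 0.0
```

```bash
python3 - <<'E'
from h import *
a=bot.capture('wrist');b=bot.capture('side')
v=np.zeros((600,800,3),np.uint8); v[:,400:]=cv2.resize(b[90:270,310:430],(400,600)); v[:300,:400]=cv2.resize(a,(400,300)); v[300:,:400]=cv2.resize(b,(400,300))
cv2.imwrite('pics/w6.png',cv2.convertScaleAbs(v[:,:,::-1],alpha=1.4))
E
```

```text
(no output)
```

View pics/w6.png

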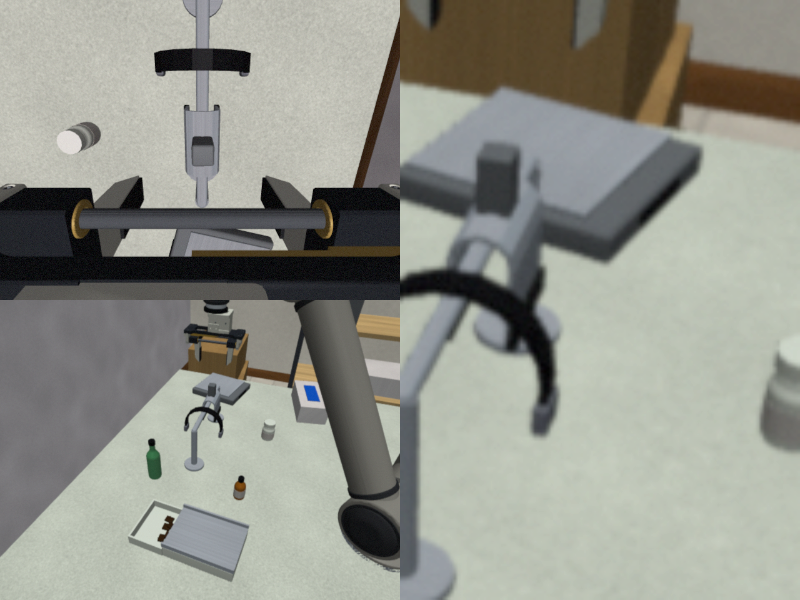

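The scraper hangs upright astride the bar, clear of the headband and posts, and the flakes are still in the tray.

```bash
python3 -c "
from plant import bot
print(bot.close_job())"
```

```text
the job is handed in; nothing more can be done
None
```

I handed the job in at about 20 s (limit 58 s): all five flakes are in the catch tray, and the scraper is released and hanging upright on the rail, clear of the headband and posts; the hand-in returned no verdict.

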